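Kit the parts for one valve island

ROBOT

A 7-joint arm with a two-finger parallel gripper is mounted at the origin on the work surface. World frame = base frame: x ahead of the robot, y to its left, z up, the work surface at z = 0. Lengths are in m, angles in rad, forces in N, time in s.
With the tool pointing down it reaches from about 0.425 to 0.925 m from the base axis. Payload 6.8 kg.
Tool frame: the origin (TCP) lies on the centre line of the jaws, within the pads' length; the fingertips stand ahead of it and the grasp point (between the pads) lies 11 mm behind it (r.tcp_to_tips is the z of the fingertips in the tool frame, in m); z points along the fingers, y is the line along which they close (so a half turn about z gives the same grasp; the last joint's range is limited). The gripper opens to 85 mm and grips with 20 to 120 N. Pads are 22 mm wide; open, the fingers measure 114 mm over their backs; the gripper's body (76 mm by 85 mm) begins 54 mm behind the grasp point. The pads swing forward as they close: fully open they stand 13 mm farther back than shut.
Start: joints at [-1.29, 0.477, 0.022, 1.555, -0.011, 1.109, -0.083], TCP at [0.256, 0.625, 0.239] pointing down, gripper open.
Joint ranges: [-2.96, 2.96], [-0.34, 2.1], [-1.41, 1.46], [0.24, 2.44], [-1.37, 4.51], [0.17, 1.92], [-2.96, 2.96]. Speed limits (rad/s): [2.39, 2.39, 3.14, 3.14, 3.14, 3.14, 3.14].

INTERFACE

Orientations are given as a rotation vector (axis times angle).
In Python, from bench import r, optics gives the robot as it stands.
- The arm moves only by the shell command python3 -m creep 'ROWS' [FORCE]. ROWS is a JSON object whose one key "rows" holds a list of rows, each a list of 7 numbers: the shift along the tool's x, y, z in units of 25 mm (1.0 is 25 mm), then the turn, a rotation vector about the tool's x, y, z in units of 8 degrees (1.0 is 8 degrees), then the finger opening in mm, from 0 to 85.4. A call has 1 to 10 rows; each row is the pose to reach, as a shift and turn from the pose commanded when the call began, along the tool's axes at that moment; what a row does not reach only later rows make up. A row lasts 1/8 s, in which the tool goes at most 62.5 mm and 10.7 degrees, less where a joint would pass 70% of its speed; a pose out of reach is approached as far as the arm can. A call with a gripper value outside its range is refused whole. The fingers move at their own pace and stop on an object; FORCE is the grip in N (left out, the last holds). Time passes only in rows, so rows that repeat a pose let the fingers close. It gives the time, the measured TCP pose, the force, the opening and the grip force at its end, in the units of the state.
- r.get_obs(): the state, without advancing time (a new reading comes with each control period).
- optics.grab_frame(name): name is "side" or "top" or "wrist"; returns a dict with "color" (400x640x3 uint8, blue, green, red), "K" (3x3 intrinsics, pixels), "R" (3x3) and "t" (3): a world point X has camera coordinates R X + t. Camera axes: x right, y down, z forward; pixel columns grow to the right and rows downward; lengths in m; the calibration is good to about 2 mm. A picture is of the moment at which its call begins. There is no depth.
- r.hand_in(): hands the job in; it is judged then, once.
The state is a dict: "clock": time; "joints": joint angles; "qvel": joint speeds; "tau": joint torques, N m; "tcp_pos": TCP position; "orientation": TCP orientation; "contact_force": force on the tool from outside, world axes, zero at the start; "moment": the same for the moment, N m; "grip_width": finger opening in m; "gripper_force": force on a finger pad.
Only numpy, scipy, OpenCV 4.12 (cv2) and the standard library are available. Lean on these libraries where they do the work, as an engineer would, in place of code of your own. Each camera call takes 0.05 s, during which the arm holds its last target. There are 200 camera calls.

TASK

Make up the kit for one valve island in the red caddy: put the white-label valve and the blue-label valve side by side in the blue bay, the port block with brass ports in the yellow bay, and the top cover of the nested stack in the green bay, each set down gently, the way up it was, flat on the floor of its bay. Lift only the top cover off the stack without dragging the next one up, and leave the orange-label valve and the block with black plugs where they are.

Things in the scene. Friction and masses are not known exactly. Their poses are not given: they have to be found in the camera images.
- valve_white: black solenoid valve, a bar 84 (its x) x 22 (its y) x 38 mm high, lying on its underside, with a white label 46 x 18 mm on top and a small steel screw at each end of the top; about 0.14 kg. Origin: centre of the underside, z up; the shape is the same after a half turn. Belongs to the kit.
- valve_blue: black solenoid valve, a bar 84 (its x) x 22 (its y) x 38 mm high, lying on its underside, with a light blue label 46 x 18 mm on top and a small steel screw at each end of the top; about 0.14 kg. Origin: centre of the underside, z up; the shape is the same after a half turn. Belongs to the kit.
- valve_orange: black solenoid valve, a bar 84 (its x) x 22 (its y) x 38 mm high, lying on its underside, with an orange label 46 x 18 mm on top and a small steel screw at each end of the top; about 0.14 kg. Origin: centre of the underside, z up; the shape is the same after a half turn. Look-alike: leave it.
- block_brass: aluminium port block 50 (x) x 44 (y) x 40 mm high, with four round brass ports on its top; about 0.2 kg. Origin: centre of the underside, z up. Belongs to the kit.
- block_plugged: aluminium port block 50 (x) x 44 (y) x 40 mm high, with four round black plugs on its top; about 0.2 kg. Origin: centre of the underside, z up. Look-alike: leave it.
- cover_top: top one of 3 alike nested pressed-steel pans, tapered, 32 mm high, 0.09 kg, for the kit. Rim flange 80 (x) x 56 (y) mm with down-turned lip 22 to 32 mm above the origin: pinch it across y. 14 mm ear at the +x end. The next pan's flange, as wide, lies 6 mm under this lip: fingertips any deeper take it too. Floor 58 x 36. Origin: centre of the underside, z up.
- cover_next: second pan in the stack, the same shape as cover_top, 16 mm lower and turned half round, so that its 14 mm ear shows at the other end; it must stay in the stack. A third one lies 16 mm lower, on the table. Origin: centre of the underside of its floor, z up, +x towards its ear.
- bay_blue: blue bay of the red kit caddy, where the white-label and the blue-label valve go. Open fixed tray, outside 110 (x) x 98 (y) x 12 mm high, inside 104 x 92, walls 3 mm; inner floor 3 mm above its origin. Origin: centre of its underside, 4 mm above the table, z up. The three bays stand side by side along y, 99 mm apart, in any order.
- bay_yellow: yellow bay of the red kit caddy, where the block with brass ports goes. Open fixed tray, outside 110 (x) x 98 (y) x 12 mm high, inside 104 x 92, walls 3 mm; inner floor 3 mm above its origin. Origin: centre of its underside, 4 mm above the table, z up. The three bays stand side by side along y, 99 mm apart, in any order.
- bay_green: green bay of the red kit caddy, where the top cover goes. Open fixed tray, outside 110 (x) x 98 (y) x 12 mm high, inside 104 x 92, walls 3 mm; inner floor 3 mm above its origin. Origin: centre of its underside, 4 mm above the table, z up. The three bays stand side by side along y, 99 mm apart, in any order.
Not all that is in view belongs to the job. What is shaped like the cover_top but pink or turquoise is not meant.

How it is judged:
By the outcome, as a careful person would: the job done as asked, in the order asked, and still so for the second after the job is handed in, with the robot touching nothing.
It also fails if it takes over 120 s, if anything falls off the work surface, if the arm or the gripper's body presses on something with over 40 N, if the wrist force passes 120 N, or if a joint passes its speed limit or range.

## Working session

There is one attempt and no reset: what is moved stays moved. The work goes in short steps, Python scripts to look and compute and a shell command to move; the robot and the scene stay as the last step left them, time stands still between calls to the robot, and variables do not carry over. Pictures are saved under pics/ and viewed, at most 14 in all, crops included, and the job is handed in when it is done.

```bash
ls; mkdir -p pics
python3 - <<'E'
from bench import r, optics
import cv2,pickle
o=r.get_obs(); print({k:o[k] for k in("clock","tcp_pos","orientation","grip_width","contact_force")}, r.tcp_to_tips)
F={}
for n in("top","side"):
    f=optics.grab_frame(n);F[n]=f;cv2.imwrite(f"pics/{n}0.png",f["color"]);print(n,f["K"].tolist(),f["R"].round(3).tolist(),f["t"])
pickle.dump(F,open("f0.pkl","wb"))
E
```

```text
pics
{'clock': 0.0, 'tcp_pos': array([0.25566544, 0.6240972 , 0.23833878]), 'orientation': array([-6.06745882e-01, -3.08224129e+00,  2.78685689e-03]), 'grip_width': 0.08559925089536531, 'contact_force': array([0.11296033, 0.26092958, 0.14425675])} 0.008
top [[373.2353642103799, 0.0, 324.63396919839033], [0.0, 373.2353642103799, 200.23622507287706], [0.0, 0.0, 1.0]] [[-0.028, -1.0, -0.001], [-0.972, 0.027, -0.232], [0.232, -0.005, -0.973]] [0.01331957 0.44454373 0.8673249 ]
side [[431.963384363615, 0.0, 316.7852975281323], [0.0, 431.963384363615, 201.92430567407018], [0.0, 0.0, 1.0]] [[0.999, -0.033, 0.016], [-0.009, -0.647, -0.762], [0.035, 0.761, -0.647]] [-0.4361505   0.073359    1.03070728]
```

View pics/top0.png

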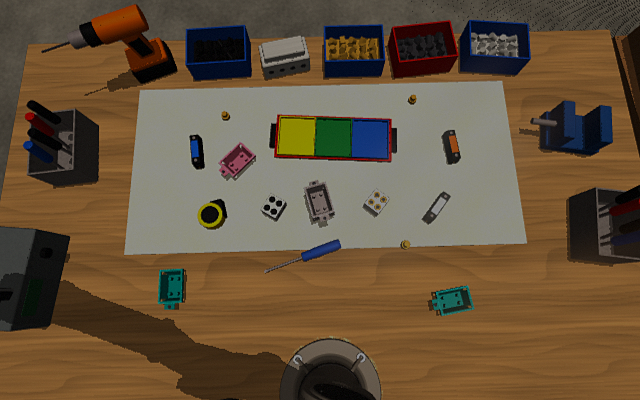

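View pics/side0.png

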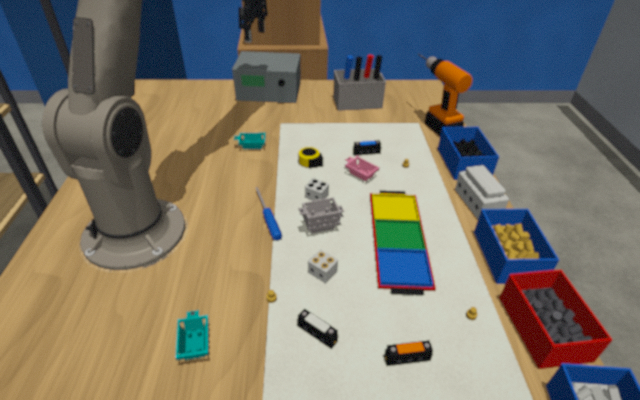

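The top view shows:
- **Valves:** blue-label at (196,151), orange-label at (452,147), white-label at (437,207).
- **Blocks:** brass at (376,203), plugged at (274,207).
- **Covers:** grey steel stack at (319,203). The pink one at (237,161) and the turquoise ones at (172,288) and (452,300) are decoys.
- **Bays:** yellow (297,137), green (333,138), blue (370,140).

The targets are the white and blue labels, the brass ports and the grey stack. I'll confirm them in one enlarged crop.

Run:
```python
import cv2,pickle,numpy as np
F=pickle.load(open("f0.pkl","rb"));c=F["top"]["color"];s=F["side"]["color"]
def t(im,u,v,h=25,n=266):
    return cv2.resize(im[v-h:v+h,u-h:u+h],(n,n),interpolation=cv2.INTER_CUBIC)
a=np.hstack([t(c,196,151),t(c,437,207),t(c,376,203)])
b=np.hstack([t(c,319,203,30),t(s,320,215,30),t(c,274,207)])
cv2.imwrite("pics/crops0.png",np.vstack([a,b]))
```

```text
(no output)
```

View pics/crops0.png

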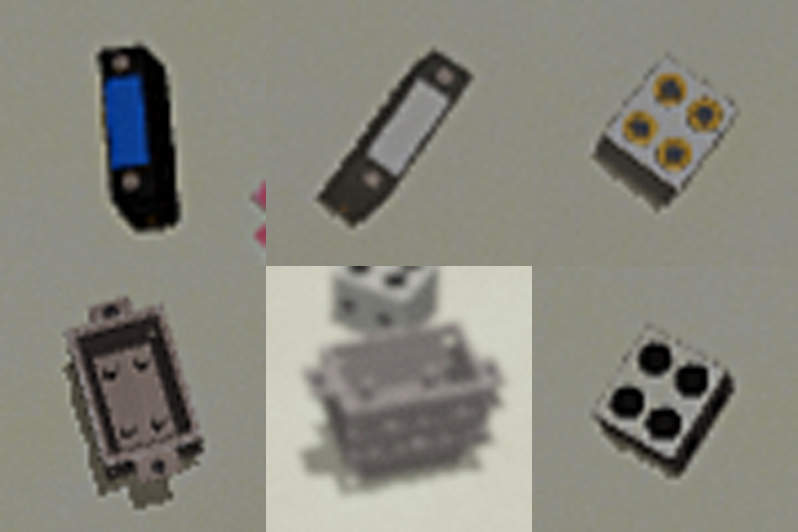

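The crops confirm blue label, white label, brass ports and the grey stack, with its top rim and ears at both ends. The bottom-right crop is the plugged block. Next I'll measure poses, using both the top and side views as a check.

```bash
cat > h.py <<'E'
import numpy as np, cv2, pickle
from scipy.spatial.transform import Rotation as Ro
def back(f,uv,z):
    uv=np.atleast_2d(np.asarray(uv,float)); d=np.c_[uv,np.ones(len(uv))]@np.linalg.inv(f["K"]).T@f["R"]
    c=-f["R"].T@f["t"]; return c+d*((z-c[2])/d[:,2])[:,None]
def proj(f,X):
    p=(np.atleast_2d(X)@f["R"].T+f["t"])@f["K"].T; return p[:,:2]/p[:,2:]
def mask(f,lo,hi,box):
    h=cv2.cvtColor(f["color"],cv2.COLOR_BGR2HSV); m=cv2.inRange(h,lo,hi); u0,v0,u1,v1=box
    o=np.zeros_like(m);o[v0:v1,u0:u1]=m[v0:v1,u0:u1]
    n,l,s,c=cv2.connectedComponentsWithStats(o); return (l==1+s[1:,4].argmax()).astype(np.uint8)
def rect(f,m,z):
    "min-area rectangle of a mask on plane z: centre, sizes mm, yaw of long side deg"
    vv,uu=np.nonzero(m); P=back(f,np.c_[uu,vv],z)[:,:2]
    (c,s,a)=cv2.minAreaRect((P*1000).astype(np.float32))
    if s[0]<s[1]: s=s[::-1];a+=90
    return np.round(c,1),np.round(s,1),round((a+90)%180-90,1), np.round(P.mean(0)*1000,1)
def goto(o,p,yaw):
    "units to reach TCP p (m), tool-y along yaw deg (mod 180), tool down"
    R=Ro.from_rotvec(o["orientation"]); 
    best=None
    for k in(0,180):
        a=np.radians(yaw+k); y=np.array([np.cos(a),np.sin(a),0]); z=np.array([0,0,-1.]); 
        T=Ro.from_matrix(np.c_[np.cross(y,z),y,z]); rv=(R.inv()*T).as_rotvec(degrees=True)
        if best is None or np.linalg.norm(rv)<np.linalg.norm(best): best=rv
    d=R.inv().apply(np.array(p)-o["tcp_pos"])*1000
    return (d/25).round(3),(best/8).round(3)
E
python3 - <<'E'
from h import *
F=pickle.load(open("f0.pkl","rb"));t=F["top"];s=F["side"]
def show(n,f,lo,hi,box,z):
    try: print(n,*rect(f,mask(f,lo,hi,box),z))
    except Exception as e: print(n,e)
B=((95,120,60),(125,255,255))
show("blue label top",t,*B,(185,130,210,175),.038)
show("blue label side",s,*B,(350,138,385,158),.038)
for n,lo,hi,bt,bs in[("yellow",(22,150,80),(35,255,255),(270,110,400,165),(365,185,440,295)),("green",(45,100,40),(75,255,255),(270,110,400,165),(365,185,440,295)),("bluebay",*B,(270,110,400,165),(365,185,440,295))]:
    show(n+" top",t,lo,hi,bt,.007); show(n+" side",s,lo,hi,bs,.007)
# crop pixels -> image
cv=lambda P,u,v,h,ox,oy:[(u-h+(x-ox)*2*h/266,v-h+(y-oy)*2*h/266) for x,y in P]
w=cv([(437,50),(472,75),(355,226),(318,200)],437,207,25,266,0); X=back(t,w,.038)
X=back(t,cv([(430,82),(449,92),(395,175),(372,162)],437,207,25,266,0),.038); print("white label",(X*1000).round(1)[:,:2].tolist(),X.mean(0)*1000)
X=back(t,cv([(445,75),(372,178)],437,207,25,266,0),.038); print("white screws",(X*1000).round(1)[:,:2].tolist(),X.mean(0)*1000)
X=back(t,cv([(670,52),(738,105),(672,190),(600,135)],376,203,25,532,0),.040); print("brass",(X*1000).round(1)[:,:2].tolist(),X.mean(0)*1000)
X=back(t,cv([(68,332),(160,305),(203,440),(108,468)],319,203,30,0,266),.064); print("stack",(X*1000).round(1)[:,:2].tolist(),X.mean(0)*1000)
E
```

```text
blue label top [596.2 334.7] [47.2 17.8] 8.2 [595.9 334.5]
blue label side [597.1 328. ] [49.8 21. ] 9.8 [597.2 328.3]
yellow top [638.9  72.4] [110.7  99.6] -4.0 [636.9  72.6]
yellow side [638.6  82.1] [112.1 107.8] -3.6 [638.2  78.3]
green top [631.9 -26.8] [110.6  98.6] -4.3 [628.4 -26. ]
green side [631.8 -18.9] [108.7  91.3] -3.8 [631.8 -20.5]
bluebay top [ 625.1 -126.9] [110.2  98.2] -2.6 [ 623.3 -125.2]
bluebay side [ 624.6 -121.3] [109.7 106.3] -3.8 [ 624.6 -123.6]
white label [[447.1, -295.5], [442.0, -304.0], [403.0, -274.7], [409.5, -264.6]] [ 425.42161532 -284.68664908   38.        ]
white screws [[450.3, -302.9], [401.9, -263.9]] [ 426.11307712 -283.39124572   38.        ]
brass [[476.2, -131.7], [449.5, -162.1], [409.7, -128.6], [436.9, -96.5]] [ 443.09044449 -129.6882221    40.        ]
stack [[474.5, 49.8], [488.5, -1.4], [411.5, -22.7], [397.4, 29.3]] [442.9788348   13.75850897  64.        ]
```

Run:
```python
from h import *; from bench import r
o=r.get_obs(); print(goto(o,[.6,.1,.24],51)); print(goto(o,[.426,-.284,.22],51)); print(goto(o,[.56,-.26,.12],51))
```

```text
(array([-20.692, -14.181,  -0.038]), array([-0.012,  0.003,  2.091]))
(array([-20.073, -31.032,   0.79 ]), array([-0.012,  0.003,  2.091]))
(array([-24.669, -28.105,   4.785]), array([-0.012,  0.003,  2.091]))
```

```bash
python3 -m creep '{"rows":[[-20.7,-14.2,0,0,0,2.09,56],[-20.7,-14.2,0,0,0,2.09,56],[-20.7,-14.2,0,0,0,2.09,56],[-20.7,-14.2,0,0,0,2.09,56],[-20.7,-14.2,0,0,0,2.09,56],[-20.7,-14.2,0,0,0,2.09,56],[-20.7,-14.2,0,0,0,2.09,56],[-20.7,-14.2,0,0,0,2.09,56],[-20.7,-14.2,0,0,0,2.09,56],[-20.7,-14.2,0,0,0,2.09,56]]}' 40
python3 - <<'E'
from h import *; from bench import r
o=r.get_obs(); print(r.tcp_to_tips,goto(o,[.55,-.2,.12],51))
E
```

```text
clock: 1.35
tcp_pos: [0.5994, 0.1005, 0.2391]
orientation: [-1.048, -2.961, -0.0]
contact_force: [0.3, 0.6, 0.3]
grip_width: 0.0561
gripper_force: 0.0
0.008 (array([ -6.025, -10.585,   4.763]), array([-0.001, -0.003,  0.003]))
```

```bash
python3 - <<'E'
from h import *; from bench import r
o=r.get_obs(); print(goto(o,[.52,-.22,.1],51),goto(o,[.52,-.22,.016],51))
E
python3 -m creep '{"rows":[[-7,-10,5,0,0,0,56],[-7.4,-11.3,5.5,0,0,0,56],[-7.4,-11.3,5.5,0,0,0,56],[-7.4,-11.3,5.5,0,0,0,56],[-7.4,-11.3,5.5,0,0,0,56],[-7.4,-11.3,5.5,0,0,0,56],[-7.4,-11.3,8.92,0,0,0,56],[-7.4,-11.3,8.92,0,0,0,56],[-7.4,-11.3,8.92,0,0,0,56]]}'
```

```text
(array([ -5.595, -11.962,   5.563]), array([-0.001, -0.003,  0.003])) (array([ -5.597, -11.962,   8.923]), array([-0.001, -0.003,  0.003]))
clock: 2.48
tcp_pos: [0.563, -0.2333, 0.0141]
orientation: [-1.047, -2.957, 0.0]
contact_force: [-0.1, 0.8, 0.7]
grip_width: 0.0564
gripper_force: 0.0
```

```bash
for i in 1; do :; done; python3 -m creep '{"rows":[[0,0,0.08,0,0,0,56],[0,0,0.08,0,0,0,56],[0,0,0.16,0,0,0,56],[0,0,0.16,0,0,0,56]]}'; python3 -m creep '{"rows":[[0,0,0.04,0,0,0,56],[0,0,0.08,0,0,0,56],[0,0,0.08,0,0,0,56]]}'
```

```text
clock: 2.98
tcp_pos: [0.565, -0.2338, 0.0127]
orientation: [1.048, 2.961, 0.0]
contact_force: [-0.5, 0.2, 0.6]
grip_width: 0.0561
gripper_force: 0.0
clock: 3.35
tcp_pos: [0.5646, -0.2338, 0.0101]
orientation: [-1.049, -2.961, 0.0]
contact_force: [0.1, -0.1, 0.5]
grip_width: 0.0557
gripper_force: 0.0
```

```bash
python3 -m creep '{"rows":[[0,0,0.04,0,0,0,56],[0,0,0.04,0,0,0,56]]}'
```

```text
clock: 3.6
tcp_pos: [0.5647, -0.2338, 0.0092]
orientation: [-1.049, -2.961, -0.0]
contact_force: [0.2, -0.3, -0.0]
grip_width: 0.0559
gripper_force: 0.0
```

```bash
python3 -m creep '{"rows":[[0,0,0.04,0,0,0,56],[0,0,0.08,0,0,0,56],[0,0,0.08,0,0,0,56]]}'
```

```text
clock: 3.98
tcp_pos: [0.5646, -0.2339, 0.0072]
orientation: [-1.049, -2.961, 0.0]
contact_force: [-0.3, 0.6, -0.5]
grip_width: 0.0557
gripper_force: 0.0
```

```bash
python3 -m creep '{"rows":[[0,0,0.04,0,0,0,56],[0,0,0.08,0,0,0,56],[0,0,0.08,0,0,0,56]]}'
```

```text
clock: 4.35
tcp_pos: [0.5647, -0.2338, 0.0052]
orientation: [-1.049, -2.961, -0.0]
contact_force: [-0.2, -1.0, 0.5]
grip_width: 0.056
gripper_force: 0.0
```

```bash
python3 -m creep '{"rows":[[0,0,0.04,0,0,0,56],[0,0,0.08,0,0,0,56],[0,0,0.08,0,0,0,56]]}'
```

```text
clock: 4.72
tcp_pos: [0.5648, -0.2339, 0.0039]
orientation: [1.049, 2.961, 0.0]
contact_force: [-1.9, 0.9, 6.9]
grip_width: 0.0562
gripper_force: 3.4
```

```bash
python3 -m creep '{"rows":[[0,0,0.04,0,0,0,56],[0,0,0.04,0,0,0,56]]}'
```

```text
clock: 4.97
tcp_pos: [0.5649, -0.2339, 0.0039]
orientation: [1.049, 2.961, 0.001]
contact_force: [-4.5, 2.7, 15.2]
grip_width: 0.056
gripper_force: 8.0
```

```bash
python3 -m creep '{"rows":[[0,0,0.04,0,0,0,56],[0,0,0.04,0,0,0,56]]}'
```

```text
clock: 5.22
tcp_pos: [0.5648, -0.2339, 0.0038]
orientation: [-1.049, -2.961, -0.002]
contact_force: [-7.6, 4.6, 25.4]
grip_width: 0.056
gripper_force: 12.6
```

```bash
python3 -m creep '{"rows":[[0,0,-2.4,0,0,0,70],[0,0,-4.8,0,0,0,70],[0,0,-6.6,0,0,0,70],[0,0,-6.6,0,0,0,60]]}';  python3 - <<'E'
from h import *; from bench import r
o=r.get_obs(); print(goto(o,[.426,-.284,.17],51))
E
```

```text
clock: 5.72
tcp_pos: [0.5671, -0.235, 0.1704]
orientation: [1.046, 2.954, 0.001]
contact_force: [0.1, 0.3, -1.8]
grip_width: 0.0605
gripper_force: 0.0
(array([ 3.151, -5.077, -0.021]), array([ 0.023,  0.051, -0.001]))
```

```bash
python3 -m creep '{"rows":[[3.15,-5.1,0,0,0,0,60],[3.15,-5.1,0,0,0,0,60],[3.15,-5.1,0,0,0,0,60],[3.15,-5.1,0,0,0,0,60],[3.15,-5.1,0,0,0,0,60]]}';  python3 - <<'E'
from h import *; from bench import r,optics
f=optics.grab_frame("wrist"); pickle.dump(f,open("w1.pkl","wb")); cv2.imwrite("pics/w1.png",f["color"])
o=r.get_obs();print(o["tcp_pos"],proj(f,[[.426,-.284,.038]]))
E
```

```text
clock: 6.35
tcp_pos: [0.4249, -0.2827, 0.1661]
orientation: [1.046, 2.962, 0.001]
contact_force: [-0.4, -0.0, 0.6]
grip_width: 0.0597
gripper_force: 0.0
[ 0.42506598 -0.28261034  0.16607851] [[323.27078419 192.51003881]]
```

View pics/w1.png

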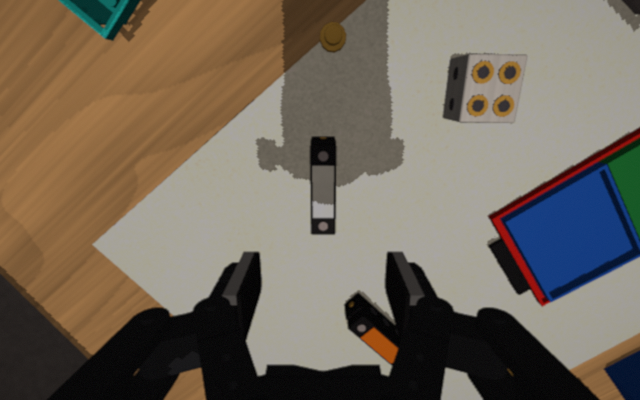

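The wrist view shows the white valve upright, with screws at (323,155) and (323,226). The brass block's top face is at about (493,88) and the blue bay is at right.

Run:
```python
from h import *; from bench import r
f=pickle.load(open("w1.pkl","rb"))
X=back(f,[(323,155),(323,226)],.038)*1000; d=X[1]-X[0]; print(X.mean(0),np.linalg.norm(d),np.degrees(np.arctan2(d[1],d[0])))
X=back(f,[(484,72),(511,72),(478,105),(503,106)],.04)*1000; print(X.round(1)[:,:2].tolist(),X.mean(0))
c=X.mean(0); d=back(f,[(323,191)],.038)[0]; o=r.get_obs()
print(goto(o,[d[0],d[1],.03],51))
```

```text
[ 425.3578091  -283.77720088   38.        ] 63.155400679999715 -38.93187649817522
[[427.5, -130.1], [440.3, -114.3], [445.5, -145.8], [458.3, -131.1]] [ 442.90979419 -130.30410308   40.        ]
(array([-0.008, -0.031,  5.443]), array([0.002, 0.003, 0.017]))
```

```bash
python3 -m creep '{"rows":[[0,-0.03,2,0,0,0,50],[0,-0.03,4,0,0,0,50],[0,-0.03,5.3,0,0,0,50],[0,-0.03,5.72,0,0,0,50],[0,-0.03,5.72,0,0,0,50],[0,-0.03,5.72,0,0,0,15],[0,-0.03,5.72,0,0,0,15],[0,-0.03,5.72,0,0,0,15],[0,-0.03,5.72,0,0,0,15],[0,-0.03,5.72,0,0,0,15]]}' 40
```

```text
clock: 7.65
tcp_pos: [0.4241, -0.2845, 0.0247]
orientation: [1.048, 2.959, 0.0]
contact_force: [0.7, 0.1, 7.0]
grip_width: 0.0213
gripper_force: 40.3
```

```bash
python3 -m creep '{"rows":[[0,0,-1,0,0,0,15],[0,0,-3,0,0,0,15],[0,0,-5,0,0,0,15],[0,0,-5,0,0,0,15]]}'
python3 - <<'E'
from h import *; from bench import r
t=pickle.load(open("f0.pkl","rb"))["top"]; box=(270,110,400,165)
for n,lo,hi in[("yellow",(22,150,80),(35,255,255)),("green",(45,100,40),(75,255,255)),("blue",(95,120,60),(125,255,255))]:
    print(n,*rect(t,mask(t,lo,hi,box),.016))
w=pickle.load(open("w1.pkl","rb")); print("blue bay corner near (493,217),(547,304) at z.016",back(w,[(491,214),(545,305)],.016)*1000)
o=r.get_obs(); print(o["tcp_pos"],o["grip_width"],goto(o,[.60,-.19,.14],86))
E
```

```text
clock: 8.15
tcp_pos: [0.4251, -0.2853, 0.1522]
orientation: [1.046, 2.954, -0.0]
contact_force: [0.3, 0.0, -1.9]
grip_width: 0.0215
gripper_force: 39.7
yellow [635.   71.7] [109.6  98.7] -4.0 [633.1  72. ]
green [628.1 -26.4] [109.5  97.7] -4.3 [624.6 -25.7]
blue [ 621.4 -125.7] [109.1  97.2] -2.6 [ 619.6 -124. ]
blue bay corner near (493,217),(547,304) at z.016 [[ 547.38154389 -178.76405817   16.        ]
 [ 672.47613448 -185.89357245   16.        ]]
[ 0.4250607  -0.28533551  0.15215794] 0.021523503400237936 (array([-3.033,  7.366,  0.529]), array([ 1.000e-03,  5.900e-02, -4.376e+00]))
```

Run:
```python
from h import *; from bench import r
o=r.get_obs(); print(goto(o,[.6197,-.1506,.13],86.06))
```

```text
(array([-2.65 ,  9.086,  0.93 ]), array([ 1.000e-03,  5.900e-02, -4.384e+00]))
```

```bash
python3 -m creep '{"rows":[[-1.3,4.5,0,0,0,-2.2,15],[-2.65,9.09,0.5,0,0.03,-4.38,15],[-2.65,9.09,0.93,0,0.03,-4.38,15],[-2.65,9.09,0.93,0,0.03,-4.38,15],[-2.65,9.09,0.93,0,0.03,-4.38,15],[-2.65,9.09,0.93,0,0.03,-4.38,15],[-2.65,9.09,0.93,0,0.03,-4.38,15]]}'
python3 - <<'E'
from h import *; from bench import r
o=r.get_obs(); print(o["tcp_pos"],goto(o,[.6197,-.1506,.0335],86.06))
E
```

```text
clock: 9.02
tcp_pos: [0.616, -0.1506, 0.1248]
orientation: [-0.112, -3.135, -0.001]
contact_force: [0.6, 0.2, -2.0]
grip_width: 0.0215
gripper_force: 39.7
[ 0.61595413 -0.1506015   0.12481083] (array([-0.168,  0.009,  3.652]), array([ 0.004, -0.036, -0.02 ]))
```

```bash
python3 -m creep '{"rows":[[-0.14,0,1.2,0,0,0,15],[-0.14,0,2.4,0,0,0,15],[-0.14,0,3.2,0,0,0,15],[-0.14,0,3.5,0,0,0,15],[-0.14,0,3.6,0,0,0,15],[-0.14,0,3.6,0,0,0,15]]}'
```

```text
clock: 9.78
tcp_pos: [0.6211, -0.1494, 0.0358]
orientation: [-0.109, -3.137, -0.002]
contact_force: [-0.0, 0.1, -0.7]
grip_width: 0.0211
gripper_force: 39.7
```

```bash
python3 -m creep '{"rows":[[0,0,0.03,0,0,0,15],[0,0,0.06,0,0,0,15],[0,0,0.06,0,0,0,15]]}'
```

```text
clock: 10.15
tcp_pos: [0.6206, -0.1492, 0.0337]
orientation: [-0.108, -3.136, -0.002]
contact_force: [0.1, -0.5, -1.3]
grip_width: 0.0212
gripper_force: 39.7
```

```bash
python3 -m creep '{"rows":[[0,0,0.03,0,0,0,15],[0,0,0.06,0,0,0,15],[0,0,0.06,0,0,0,15]]}'
```

```text
clock: 10.52
tcp_pos: [0.6205, -0.1491, 0.032]
orientation: [-0.108, -3.136, -0.002]
contact_force: [-0.5, -0.3, -0.5]
grip_width: 0.0213
gripper_force: 39.9
```

```bash
python3 -m creep '{"rows":[[0,0,0.03,0,0,0,15],[0,0,0.03,0,0,0,15]]}'
```

```text
clock: 10.78
tcp_pos: [0.6205, -0.1492, 0.0319]
orientation: [-0.109, -3.136, -0.002]
contact_force: [-3.1, 1.2, 5.2]
grip_width: 0.0213
gripper_force: 40.6
```

Contact. Next I'll release, opening only part way (no neighbour is there yet), and retreat.

```bash
python3 -m creep '{"rows":[[0,0,0,0,0,0,36],[0,0,0,0,0,0,36],[0,0,0,0,0,0,36],[0,0,-1,0,0,0,36],[0,0,-3,0,0,0,36],[0,0,-5,0,0,0,60],[0,0,-5.5,0,0,0,60]]}'
python3 - <<'E'
from h import *; from bench import r
o=r.get_obs(); print(o["tcp_pos"],goto(o,[.596,.3335,.17],98)); print(goto(o,[.6,.2,.17],98))
E
```

```text
clock: 11.65
tcp_pos: [0.6231, -0.15, 0.1726]
orientation: [0.109, 3.137, 0.001]
contact_force: [-0.3, -0.3, -0.1]
grip_width: 0.0602
gripper_force: 0.0
[ 0.6230653  -0.1500154   0.17259829] (array([ 2.421, 19.219,  0.113]), array([ 0.004,  0.017, -1.497]))
(array([ 1.891, 13.903,  0.11 ]), array([ 0.004,  0.017, -1.497]))
```

```bash
python3 -m creep '{"rows":[[0.8,6,0,0,0,-0.7,60],[2,14,0,0,0,-1.5,60],[2.42,19.2,0,0,0,-1.5,60],[2.42,19.2,0,0,0,-1.5,60],[2.42,19.2,0,0,0,-1.5,60],[2.42,19.2,0,0,0,-1.5,60],[2.42,19.2,0,0,0,-1.5,60],[2.42,19.2,0,0,0,-1.5,60],[2.42,19.2,0,0,0,-1.5,60],[2.42,19.2,0,0,0,-1.5,60]]}';  python3 - <<'E'
from h import *; from bench import r,optics
f=optics.grab_frame("wrist"); pickle.dump(f,open("w2.pkl","wb")); cv2.imwrite("pics/w2.png",f["color"])
o=r.get_obs();print(o["tcp_pos"],proj(f,[[.596,.334,.038]]))
t=optics.grab_frame("top");cv2.imwrite("pics/t2.png",t["color"])
E
```

```text
clock: 12.9
tcp_pos: [0.5935, 0.3327, 0.1686]
orientation: [0.22, -3.129, -0.0]
contact_force: [-0.2, -0.7, 0.4]
grip_width: 0.0601
gripper_force: 0.0
[0.59399413 0.33175634 0.16884964] [[324.38101945 193.91466135]]
```

View pics/w2.png

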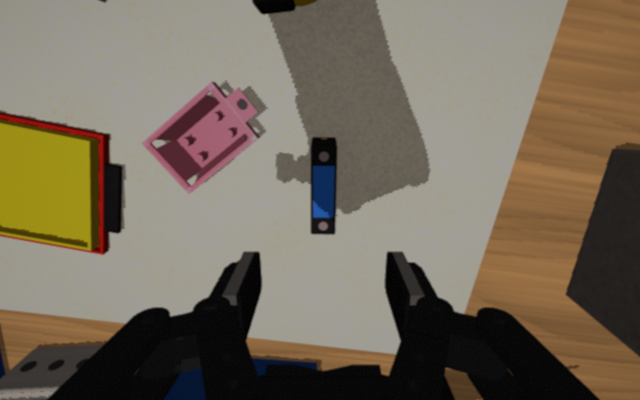

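The blue valve is upright at (323.5,191), with screws at (324,156) and (323,226). The pink pan is clear to the left.

Run:
```python
from h import *; from bench import r
f=pickle.load(open("w2.pkl","rb"))
X=back(f,[(324,156),(323.3,226)],.038)*1000; d=X[1]-X[0]; a=np.degrees(np.arctan2(d[1],d[0])); print(X.mean(0),np.linalg.norm(d),a)
o=r.get_obs(); c=X.mean(0)/1000; print(goto(o,[c[0],c[1],.0240],a+90))
```

```text
[594.59236461 333.15596649  38.        ] 62.8265096692693 7.486350536496608
(array([-0.048,  0.062,  5.805]), array([ 0.004, -0.03 ,  0.052]))
```

```bash
python3 -m creep '{"rows":[[-0.05,0.04,2,0,0,0.05,44],[-0.05,0.04,4,0,0,0.05,44],[-0.05,0.04,5.3,0,0,0.05,44],[-0.05,0.04,5.8,0,0,0.05,44],[-0.05,0.04,5.8,0,0,0.05,44],[-0.05,0.04,5.8,0,0,0.05,15],[-0.05,0.04,5.8,0,0,0.05,15],[-0.05,0.04,5.8,0,0,0.05,15],[-0.05,0.04,5.8,0,0,0.05,15],[-0.05,0.04,5.8,0,0,0.05,15]]}' 40;python3 -m creep '{"rows":[[0,0,-1,0,0,0,15],[0,0,-3,0,0,0,15],[0,0,-5.5,0,0,0,15],[0,0,-5.5,0,0,0,15]]}';  python3 - <<'E'
from h import *; from bench import r
o=r.get_obs(); print(o["tcp_pos"],goto(o,[.6231,-.1007,.16],86.06))
E
```

```text
clock: 14.25
tcp_pos: [0.5957, 0.3356, 0.0267]
orientation: [0.209, -3.134, -0.005]
contact_force: [-0.4, -0.2, 5.9]
grip_width: 0.0211
gripper_force: 40.6
clock: 14.75
tcp_pos: [0.5982, 0.3367, 0.1688]
orientation: [-0.209, 3.128, 0.012]
contact_force: [0.3, 0.7, -2.2]
grip_width: 0.0211
gripper_force: 39.7
[0.59816505 0.33671077 0.16879999] (array([  1.336, -17.476,   0.219]), array([0.055, 0.043, 1.446]))
```

```bash
python3 -m creep '{"rows":[[0.4,-6,0,0,0,0.7,15],[1,-13,0,0.05,0.04,1.45,15],[1.34,-17.48,0,0.05,0.04,1.45,15],[1.34,-17.48,0,0.05,0.04,1.45,15],[1.34,-17.48,0,0.05,0.04,1.45,15],[1.34,-17.48,0,0.05,0.04,1.45,15],[1.34,-17.48,0.2,0.05,0.04,1.45,15],[1.34,-17.48,0.2,0.05,0.04,1.45,15],[1.34,-17.48,0.2,0.05,0.04,1.45,15],[1.34,-17.48,0.2,0.05,0.04,1.45,15]]}'
python3 - <<'E'
from h import *; from bench import r,optics
o=r.get_obs(); print(o["tcp_pos"],goto(o,[.6231,-.1007,.0375],86.06))
f=optics.grab_frame("wrist"); cv2.imwrite("pics/w3.png",f["color"])
E
```

```text
clock: 16.0
tcp_pos: [0.6197, -0.1004, 0.1559]
orientation: [-0.104, -3.13, 0.008]
contact_force: [0.4, 0.7, -2.5]
grip_width: 0.0217
gripper_force: 39.8
[ 0.61972054 -0.10043948  0.15592797] (array([-0.18 ,  0.023,  4.736]), array([-0.037, -0.068,  0.018]))
```

View pics/w3.png

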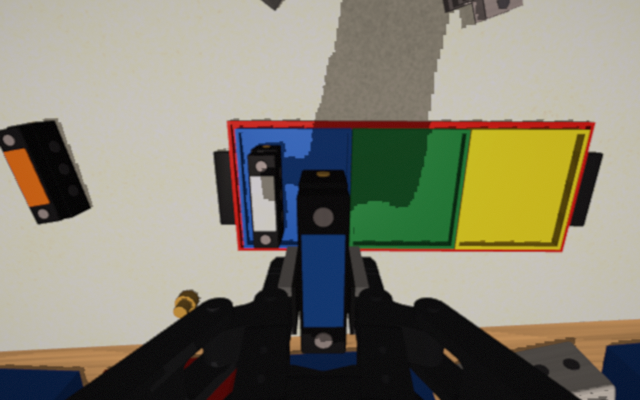

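The white valve lies in the blue bay around (264,200), clear of where the blue one goes. Lowering now.

```bash
python3 -m creep '{"rows":[[-0.1,0.02,2,0,-0.04,0,15],[-0.16,0.02,3.6,0,-0.06,0,15],[-0.16,0.02,4.4,0,-0.06,0,15],[-0.16,0.02,4.7,0,-0.06,0,15],[-0.16,0.02,4.74,0,-0.06,0,15],[-0.16,0.02,4.74,0,-0.06,0,15]]}'
```

```text
clock: 16.8
tcp_pos: [0.6237, -0.1033, 0.0392]
orientation: [0.108, 3.138, -0.01]
contact_force: [-0.3, -0.1, -0.9]
grip_width: 0.0212
gripper_force: 39.8
```

```bash
python3 -m creep '{"rows":[[0,0,0.03,0,0,0,15],[0,0,0.07,0,0,0,15],[0,0,0.07,0,0,0,15]]}'
```

```text
clock: 17.18
tcp_pos: [0.6227, -0.1032, 0.0362]
orientation: [-0.108, -3.139, 0.01]
contact_force: [-0.8, -0.6, -1.8]
grip_width: 0.0211
gripper_force: 39.8
```

```bash
python3 -m creep '{"rows":[[0,0.05,0.03,0,0,0,15],[0,0.1,0.06,0,0,0,15],[0,0.1,0.06,0,0,0,15]]}'
```

```text
clock: 17.55
tcp_pos: [0.6228, -0.1004, 0.0344]
orientation: [-0.108, -3.139, 0.01]
contact_force: [-0.1, -0.1, -1.4]
grip_width: 0.0207
gripper_force: 39.8
```

```bash
python3 -m creep '{"rows":[[0,0,0.03,0,0,0,15],[0,0,0.03,0,0,0,15]]}'
```

```text
clock: 17.8
tcp_pos: [0.6229, -0.1007, 0.0338]
orientation: [-0.108, -3.139, 0.01]
contact_force: [0.3, -0.7, -2.1]
grip_width: 0.0211
gripper_force: 39.8
```

```bash
python3 -m creep '{"rows":[[0,0,0.03,0,0,0,15],[0,0,0.03,0,0,0,15]]}'
```

```text
clock: 18.05
tcp_pos: [0.6229, -0.1008, 0.0337]
orientation: [-0.109, -3.139, 0.009]
contact_force: [-2.0, 1.4, 6.0]
grip_width: 0.0213
gripper_force: 40.6
```

```bash
python3 -m creep '{"rows":[[0,0,0.02,0,0,0,15],[0,0,0.02,0,0,0,15]]}'
```

```text
clock: 18.3
tcp_pos: [0.6229, -0.1008, 0.0337]
orientation: [-0.109, -3.139, 0.009]
contact_force: [-4.5, 0.1, 9.7]
grip_width: 0.0211
gripper_force: 41.2
```

```bash
python3 -m creep '{"rows":[[0,0,0,0,0,0,29],[0,0,0,0,0,0,29],[0,0,0,0,0,0,29],[0,0,-1,0,0,0,29],[0,0,-3,0,0,0,29],[0,0,-5,0,0,0,70],[0,0,-5.4,0,0,0,70],[0,0,-5.4,0,0,0,70]]}'
python3 - <<'E'
from h import *; from bench import r
o=r.get_obs(); print(o["tcp_pos"],o["contact_force"],goto(o,[.443,-.1303,.17],49.5))
E
```

```text
clock: 19.3
tcp_pos: [0.6231, -0.0998, 0.1678]
orientation: [0.108, 3.139, -0.01]
contact_force: [0.0, -0.2, -0.6]
grip_width: 0.0702
gripper_force: 0.0
[ 0.62311829 -0.09984014  0.16783184] [ 0.04315591 -0.15171432 -0.59426505] (array([ 7.104, -1.713, -0.08 ]), array([-0.041,  0.018,  4.568]))
```

```bash
python3 -m creep '{"rows":[[2.4,-0.6,0,0,0,1.5,70],[4.8,-1.2,0,0,0,3,70],[7.1,-1.71,0,-0.04,0.02,4.57,70],[7.1,-1.71,0,-0.04,0.02,4.57,70],[7.1,-1.71,0,-0.04,0.02,4.57,70],[7.1,-1.71,0,-0.04,0.02,4.57,70],[7.1,-1.71,0,-0.04,0.02,4.57,70]]}';  python3 - <<'E'
from h import *; from bench import r,optics
f=optics.grab_frame("wrist"); pickle.dump(f,open("w4.pkl","wb")); cv2.imwrite("pics/w4.png",f["color"])
o=r.get_obs();print(o["tcp_pos"],proj(f,[[.443,-.1303,.04]]))
E
```

```text
clock: 20.18
tcp_pos: [0.4434, -0.1301, 0.1675]
orientation: [-1.085, -2.947, 0.002]
contact_force: [0.1, -0.1, 0.7]
grip_width: 0.0699
gripper_force: 0.0
[ 0.44332199 -0.13019163  0.16756968] [[323.5084395  190.79052158]]
```

View pics/w4.png

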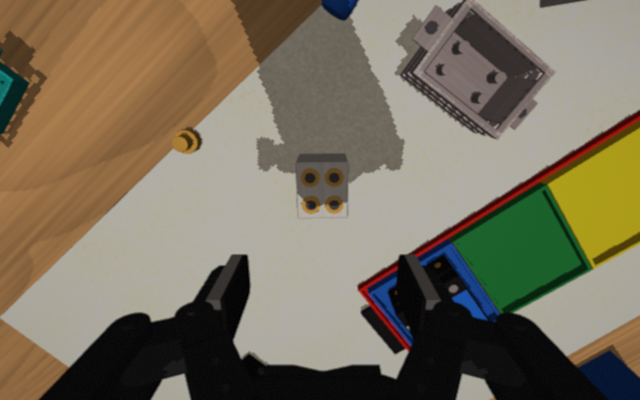

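The brass block is centred at (322.5,191.5) and squared with the jaws. Descending.

```bash
python3 -m creep '{"rows":[[0,0,2,0,0,0,64],[0,0,4,0,0,0,64],[0,0,5.4,0,0,0,64],[0,0,5.9,0,0,0,64],[0,0,5.9,0,0,0,64],[0,0,5.9,0,0,0,36],[0,0,5.9,0,0,0,36],[0,0,5.9,0,0,0,36],[0,0,5.9,0,0,0,36]]}' 50;python3 -m creep '{"rows":[[0,0,-1,0,0,0,36],[0,0,-3,0,0,0,36],[0,0,-5.5,0,0,0,36],[0,0,-5.5,0,0,0,36]]}';  python3 - <<'E'
from h import *; from bench import r
o=r.get_obs(); print(o["tcp_pos"],goto(o,[.635,.0717,.15],86.06))
E
```

```text
clock: 21.35
tcp_pos: [0.444, -0.1306, 0.0218]
orientation: [1.087, 2.946, 0.0]
contact_force: [-0.3, 0.0, 7.3]
grip_width: 0.0432
gripper_force: 52.0
clock: 21.85
tcp_pos: [0.4461, -0.1308, 0.1626]
orientation: [1.085, 2.939, 0.005]
contact_force: [0.5, 0.6, -1.6]
grip_width: 0.0431
gripper_force: 51.9
[ 0.44605646 -0.13082112  0.16255859] (array([-0.478, 11.065,  0.569]), array([ 0.024,  0.06 , -4.572]))
```

```bash
python3 -m creep '{"rows":[[-0.1,2.4,0,0,0,-1,36],[-0.25,4.8,0,0,0,-2.2,36],[-0.4,7.5,0,0,0,-3.5,36],[-0.48,11.06,0.1,0.02,0.06,-4.57,36],[-0.48,11.06,0.3,0.02,0.06,-4.57,36],[-0.48,11.06,0.5,0.02,0.06,-4.57,36],[-0.48,11.06,0.5,0.02,0.06,-4.57,36],[-0.48,11.06,0.5,0.02,0.06,-4.57,36],[-0.48,11.06,0.5,0.02,0.06,-4.57,36]]}'
python3 - <<'E'
from h import *; from bench import r
o=r.get_obs(); print(o["tcp_pos"],goto(o,[.635,.0717,.0335],86.06))
E
```

```text
clock: 22.98
tcp_pos: [0.6314, 0.0711, 0.1455]
orientation: [-0.11, -3.13, -0.0]
contact_force: [-0.6, -0.3, -1.9]
grip_width: 0.0431
gripper_force: 51.8
[0.63137624 0.07111848 0.1454816 ] (array([-0.187,  0.035,  4.478]), array([-0.002, -0.07 , -0.012]))
```

```bash
python3 -m creep '{"rows":[[-0.1,0.02,2,0,-0.03,0,36],[-0.14,0.02,3.6,0,-0.06,0,36],[-0.14,0.02,4.3,0,-0.06,0,36],[-0.14,0.02,4.5,0,-0.06,0,36],[-0.14,0.02,4.55,0,-0.06,0,36],[-0.14,0.02,4.6,0,-0.06,0,36],[-0.14,0.02,4.6,0,-0.06,0,36]]}'
```

```text
clock: 23.85
tcp_pos: [0.6346, 0.0725, 0.031]
orientation: [-0.108, -3.14, -0.0]
contact_force: [0.5, -1.3, -2.4]
grip_width: 0.0429
gripper_force: 51.8
```

```bash
python3 -m creep '{"rows":[[0,0,0.03,0,0,0,36],[0,0,0.03,0,0,0,36]]}'
```

```text
clock: 24.1
tcp_pos: [0.6341, 0.0725, 0.0295]
orientation: [-0.108, -3.138, 0.0]
contact_force: [-0.1, 0.0, -2.0]
grip_width: 0.0431
gripper_force: 51.8
```

```bash
python3 -m creep '{"rows":[[0,0,0.03,0,0,0,36],[0,0,0.03,0,0,0,36]]}'
```

```text
clock: 24.35
tcp_pos: [0.6341, 0.0725, 0.0289]
orientation: [-0.108, -3.138, -0.0]
contact_force: [-1.6, 0.7, 3.3]
grip_width: 0.0431
gripper_force: 52.3
```

```bash
python3 -m creep '{"rows":[[0,0,0,0,0,0,58],[0,0,0,0,0,0,58],[0,0,0,0,0,0,58],[0,0,-1,0,0,0,58],[0,0,-3,0,0,0,58],[0,0,-5,0,0,0,72],[0,0,-6,0,0,0,72],[0,0,-6,0,0,0,72]]}'
python3 - <<'E'
from h import *; from bench import r
o=r.get_obs(); print(o["tcp_pos"],o["contact_force"],goto(o,[.443,.0138,.18],105.1))
E
```

```text
clock: 25.35
tcp_pos: [0.6358, 0.0726, 0.181]
orientation: [0.108, 3.137, 0.002]
contact_force: [0.3, -0.7, -0.0]
grip_width: 0.0721
gripper_force: 0.0
[0.63576255 0.07261598 0.18100572] [ 0.3210805  -0.71452005 -0.03496502] (array([ 7.53 , -2.88 ,  0.014]), array([ 0.005,  0.023, -2.383]))
```

```bash
python3 -m creep '{"rows":[[2.4,-0.9,0,0,0,-0.8,72],[4.8,-1.8,0,0,0,-1.6,72],[7.53,-2.88,0,0,0.02,-2.38,72],[7.53,-2.88,0,0,0.02,-2.38,72],[7.53,-2.88,0,0,0.02,-2.38,72],[7.53,-2.88,0,0,0.02,-2.38,72],[7.53,-2.88,0,0,0.02,-2.38,72]]}';  python3 - <<'E'
from h import *; from bench import r,optics
f=optics.grab_frame("wrist"); pickle.dump(f,open("w5.pkl","wb")); c=f["color"]; cv2.imwrite("pics/w5.png",c)
cv2.imwrite("pics/w5c.png",cv2.resize(c[100:300,200:450],(750,600),interpolation=cv2.INTER_CUBIC))
o=r.get_obs();print(o["tcp_pos"],proj(f,[[.443,.0138,.064]]))
E
```

```text
clock: 26.22
tcp_pos: [0.4428, 0.0142, 0.1788]
orientation: [0.413, -3.11, -0.0]
contact_force: [0.4, 0.5, 0.2]
grip_width: 0.072
gripper_force: 0.0
[0.44257602 0.01405484 0.17876356] [[322.74436052 196.73746498]]
```

View pics/w5c.png

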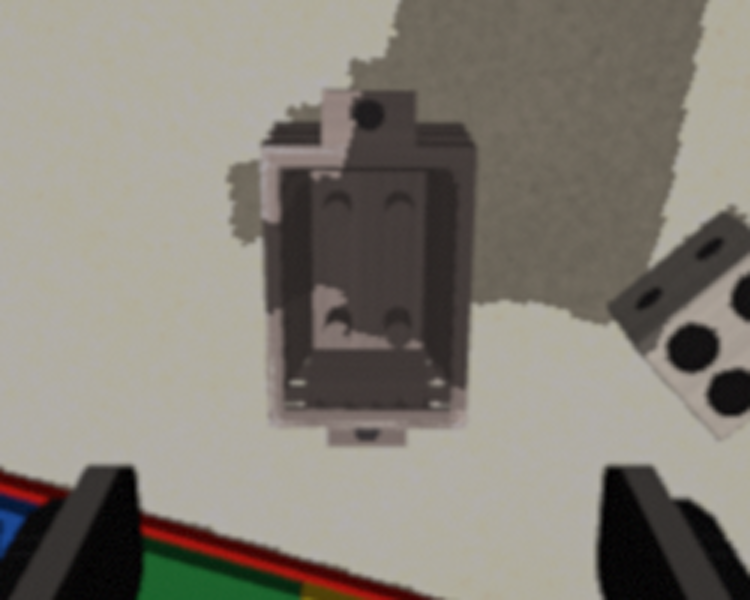

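The enlarged crop shows the top pan's rim corners at crop (263,147), (475,147), (467,427) and (268,427). Its ear is at the top (368,110), and the next pan's lower ear is at (367,437).

Run:
```python
from h import *; from bench import r
f=pickle.load(open("w5.pkl","rb"))
uv=[(200+x/3,100+y/3) for x,y in[(263,147),(475,147),(467,427),(268,427)]]
X=back(f,uv,.064)*1000; print(X.round(1)[:,:2].tolist(),X.mean(0)); n=np.linalg.norm
print([n(X[i]-X[(i+1)%4]).round(1) for i in range(4)])
d=(X[3]+X[2]-X[0]-X[1]); a=np.degrees(np.arctan2(d[1],d[0])); print(a)
o=r.get_obs(); c=X.mean(0)/1000; print(goto(o,[c[0],c[1],.0575],a+90))
t=pickle.load(open("f0.pkl","rb"))["top"]
q=[(319-30+x*60/266,203-30+(y-266)*60/266) for x,y in [(68,332),(160,305),(203,440),(108,468)]]
print(np.round(q,1).tolist(), proj(t,X/1000).round(1).tolist())
```

```text
[[412.5, -22.5], [398.3, 30.3], [475.1, 51.4], [489.8, -3.0]] [443.94450619  14.05171955  64.        ]
[np.float64(54.6), np.float64(79.7), np.float64(56.4), np.float64(79.6)]
14.772453429262365
(array([-0.073, -0.017,  4.85 ]), array([ 0.004, -0.03 ,  0.042]))
[[304.3, 187.9], [325.1, 181.8], [334.8, 212.2], [313.4, 218.6]] [[334.7, 211.8], [313.0, 218.2], [303.7, 187.6], [325.7, 181.3]]
```

```bash
python3 -m creep '{"rows":[[0,0,1.5,0,0,0,66],[-0.03,0,3,0,0,0.04,66],[-0.05,-0.01,4,0,0,0.04,66],[-0.05,-0.01,4.5,0,0,0.04,66],[-0.05,-0.01,4.75,0,0,0.04,66],[-0.05,-0.01,4.75,0,0,0.04,66],[-0.05,-0.01,4.75,0,0,0.04,66],[-0.05,-0.01,4.75,0,0,0.04,66]]}' 25
python3 - <<'E'
from h import *; from bench import r
o=r.get_obs(); print(o["tcp_pos"],goto(o,[.444,.0141,.0550],104.8))
E
```

```text
clock: 27.28
tcp_pos: [0.4428, 0.0137, 0.0608]
orientation: [0.403, -3.113, -0.001]
contact_force: [0.7, 0.1, 0.1]
grip_width: 0.0659
gripper_force: 0.0
[0.44276309 0.01374524 0.06079527] (array([-0.052,  0.001,  0.232]), array([ 0.005, -0.021, -0.005]))
```

```bash
python3 -m creep '{"rows":[[-0.04,0,0.12,0,0,0,66],[-0.04,0,0.23,0,0,0,66],[-0.04,0,0.23,0,0,0,66],[-0.04,0,0.23,0,0,0,66]]}'
python3 - <<'E'
from bench import r
print([r.get_obs()["tcp_pos"].round(4).tolist() for _ in range(1)])
E
```

```text
clock: 27.78
tcp_pos: [0.4431, 0.0139, 0.0543]
orientation: [0.403, -3.111, -0.0]
contact_force: [0.0, 0.3, 0.3]
grip_width: 0.066
gripper_force: 0.0
[[0.4431, 0.0139, 0.0543]]
```

```bash
python3 -m creep '{"rows":[[0,0,-0.03,0,0,0,60],[0,0,-0.03,0,0,0,50],[0,0,-0.03,0,0,0,50],[0,0,-0.03,0,0,0,50],[0,0,-0.03,0,0,0,50],[0,0,-0.03,0,0,0,50]]}' 25
python3 - <<'E'
from h import *; from bench import optics
c=optics.grab_frame("wrist")["color"]; s=optics.grab_frame("side")["color"]
cv2.imwrite("pics/g6.png",np.hstack([cv2.resize(c,(400,250)),cv2.resize(s[170:260,260:404],(400,250),interpolation=cv2.INTER_CUBIC)]))
E
```

```text
clock: 28.52
tcp_pos: [0.4433, 0.0139, 0.0554]
orientation: [0.403, -3.111, -0.0]
contact_force: [-0.9, -1.0, 5.2]
grip_width: 0.055
gripper_force: 25.9
```

```bash
python3 -m creep '{"rows":[[0,0,-0.1,0,0,0,50],[0,0,-0.3,0,0,0,50],[0,0,-0.6,0,0,0,50],[0,0,-1,0,0,0,50],[0,0,-1.5,0,0,0,50],[0,0,-2,0,0,0,50],[0,0,-2,0,0,0,50]]}'
python3 - <<'E'
from h import *; from bench import optics
s=optics.grab_frame("side")["color"]
cv2.imwrite("pics/g7.png",cv2.resize(s[130:270,240:430],(760,560),interpolation=cv2.INTER_CUBIC))
E
```

```text
clock: 29.5
tcp_pos: [0.4443, 0.0141, 0.1064]
orientation: [0.403, -3.114, -0.001]
contact_force: [1.1, 0.6, -1.0]
grip_width: 0.0554
gripper_force: 26.9
```

View pics/g7.png

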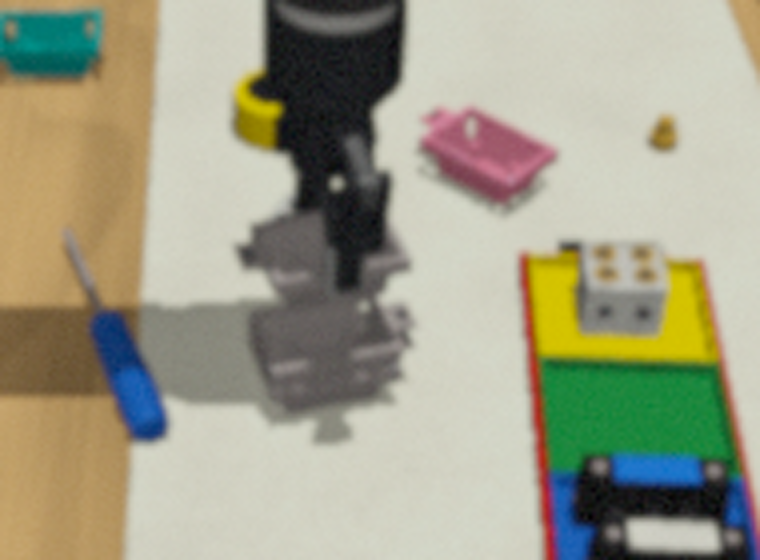

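Only the top pan came up and two remain in the stack. The block and both valves sit properly in their bays. Next I'll carry the pan to the green bay.

Run:
```python
from h import *; from bench import r
o=r.get_obs(); print(goto(o,[.6325,-.0267,.15],86.06))
```

```text
(array([-6.877, -3.498, -1.793]), array([ 2.000e-03, -2.100e-02,  2.339e+00]))
```

```bash
python3 -m creep '{"rows":[[0,0,-1,0,0,0,50],[-1.5,-0.8,-1.8,0,0,0.5,50],[-3.5,-1.8,-1.8,0,0,1.2,50],[-5.2,-2.6,-1.8,0,0,1.8,50],[-6.5,-3.3,-1.8,0,0,2.2,50],[-6.9,-3.5,-1.8,0,0,2.34,50],[-6.9,-3.5,-1.8,0,0,2.34,50],[-6.9,-3.5,-1.8,0,0,2.34,50]]}'
python3 - <<'E'
from h import *; from bench import r
o=r.get_obs(); print(o["tcp_pos"],o["grip_width"],goto(o,[.6325,-.0267,.034],86.06))
E
```

```text
clock: 30.55
tcp_pos: [0.6312, -0.0263, 0.149]
orientation: [-0.107, -3.134, 0.0]
contact_force: [-0.4, -0.1, -1.1]
grip_width: 0.0552
gripper_force: 27.1
[ 0.63122835 -0.02629842  0.14898079] 0.055155939963776164 (array([-0.08 , -0.011,  4.599]), array([-0.003, -0.044,  0.004]))
```

```bash
python3 -m creep '{"rows":[[-0.03,0,1.8,0,-0.03,0,50],[-0.06,0,3.4,0,-0.04,0,50],[-0.06,0,4.2,0,-0.04,0,50],[-0.06,0,4.45,0,-0.04,0,50],[-0.06,0,4.55,0,-0.04,0,50],[-0.06,0,4.6,0,-0.04,0,50],[-0.06,0,4.6,0,-0.04,0,50]]}'
```

```text
clock: 31.42
tcp_pos: [0.6343, -0.0269, 0.0352]
orientation: [0.108, 3.137, -0.001]
contact_force: [-0.5, -0.3, -1.1]
grip_width: 0.0554
gripper_force: 27.1
```

```bash
python3 -m creep '{"rows":[[0,0,0.03,0,0,0,50],[0,0,0.03,0,0,0,50]]}'
```

```text
clock: 31.68
tcp_pos: [0.6338, -0.0269, 0.0338]
orientation: [0.108, 3.138, -0.001]
contact_force: [-0.8, -0.5, -0.0]
grip_width: 0.0554
gripper_force: 27.1
```

```bash
python3 -m creep '{"rows":[[0,0,0.03,0,0,0,50],[0,0,0.03,0,0,0,50]]}'
```

```text
clock: 31.92
tcp_pos: [0.6337, -0.0269, 0.0327]
orientation: [0.108, 3.139, -0.001]
contact_force: [0.1, -0.0, -0.9]
grip_width: 0.0554
gripper_force: 27.1
```

```bash
python3 -m creep '{"rows":[[0,0,0.03,0,0,0,50],[0,0,0.06,0,0,0,50],[0,0,0.06,0,0,0,50]]}'
```

```text
clock: 32.3
tcp_pos: [0.6337, -0.0268, 0.0312]
orientation: [0.108, 3.139, -0.001]
contact_force: [0.2, -0.1, -0.9]
grip_width: 0.0552
gripper_force: 27.1
```

```bash
python3 -m creep '{"rows":[[0,0,0.02,0,0,0,50],[0,0,0.02,0,0,0,50]]}'
```

```text
clock: 32.55
tcp_pos: [0.6337, -0.0269, 0.0308]
orientation: [0.108, 3.139, -0.001]
contact_force: [-0.7, -0.1, -1.1]
grip_width: 0.0553
gripper_force: 27.1
```

```bash
python3 -m creep '{"rows":[[0,0,0.02,0,0,0,50],[0,0,0.02,0,0,0,50]]}'
```

```text
clock: 32.8
tcp_pos: [0.6339, -0.0269, 0.0306]
orientation: [0.108, 3.138, -0.001]
contact_force: [-0.3, 0.3, 2.7]
grip_width: 0.0553
gripper_force: 27.5
```

```bash
python3 -m creep '{"rows":[[0,0,0,0,0,0,66],[0,0,0,0,0,0,66],[0,0,0,0,0,0,66],[0,0,-1,0,0,0,66],[0,0,-3,0,0,0,66],[0,0,-5,0,0,0,66],[0,0,-7,0,0,0,66],[3,8,-7,0,0,0,66],[3,8,-7,0,0,0,66],[3,8,-7,0,0,0,66]]}'; python3 -m creep '{"rows":[[0,2.5,0,0,0,0,66],[0,3,0,0,0,0,66],[0,3,0,0,0,0,66],[0,3,0,0,0,0,66]]}'
python3 - <<'E'
from h import *; from bench import optics
t=optics.grab_frame("top")["color"];s=optics.grab_frame("side")["color"]
a=cv2.resize(t[100:260,160:480],(800,400),interpolation=cv2.INTER_CUBIC);b=cv2.resize(s[170:300,290:450],(246,200))
pad=np.zeros((200,800,3),np.uint8);pad[:,:246]=b;s2=cv2.resize(s,(320,200));pad[:,260:580]=s2
cv2.imwrite("pics/end.png",np.vstack([a,pad]))
E
```

```text
clock: 34.05
tcp_pos: [0.5793, 0.1546, 0.2055]
orientation: [0.109, 3.138, -0.0]
contact_force: [0.0, 0.3, -0.9]
grip_width: 0.0663
gripper_force: 0.0
clock: 34.55
tcp_pos: [0.5856, 0.2251, 0.205]
orientation: [0.113, 3.138, -0.003]
contact_force: [-0.5, 0.6, 0.6]
grip_width: 0.0665
gripper_force: 0.0
```

View pics/end.png

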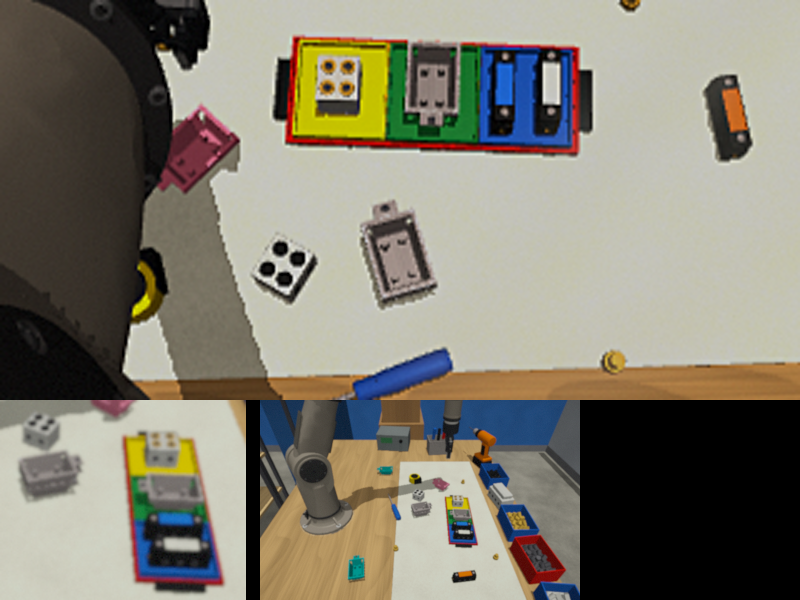

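The brass block (338,82), the cover (433,80) and both valves (503,92 and 549,92) are upright in their bays. The stack of two, the plugged block and the orange valve are untouched. Handing in.

```bash
python3 -c "
from bench import r
print(r.hand_in())"
```

```text
the job is handed in; nothing more can be done
None
```

The kit is made up and handed in: white and blue valves in the blue bay, brass block in the yellow, top cover in the green; the final pictures show all four upright, with the other two covers, the orange valve and the plugged block left in place.

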